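# Find the empty bay of the sample drop boxes

## Robot

A 6-joint arm with a two-finger parallel gripper is mounted at the origin on a cart in front of the work surface, level with it; the furniture and walls round the work are solid. World frame = base frame: x ahead of the robot, y to its left, z up, the work surface at z = 0. Lengths are in m, angles in rad, forces in N, time in s.
With the tool pointing down it reaches from about 0.25 to 0.8 m from the base axis. Payload 3.9 kg.
Tool frame: the origin (TCP) lies between the finger pads; the fingertips stand arm.finger_overhang ahead of it and the grasp point (between the pads) lies 11 mm behind it (arm.finger_overhang is the distance from the TCP to the fingertips, in m); z points along the fingers, x is the direction in which the jaws open and shut, and the axes are right-handed (so a half turn about z gives the same grasp; the last joint's range is limited). The gripper opens to 85 mm and grips with 20 to 120 N. Pads are 22 mm wide; open, the fingers measure 114 mm over their backs; the gripper's body (76 mm by 85 mm) begins 54 mm behind the grasp point. The pads swing forward as they close: fully open they stand 13 mm farther back than shut.
Start: joints at [-1.284, 0.26, -0.138, 1.173, 0, 1.571], TCP at [0.149, -0.504, 0.239] pointing down, gripper open.
Joint ranges: [-2.78, 2.78], [-0.83, 1.72], [-1.28, 1.37], [-1.9, 2.12], [-1.57, 1.48], [-3.14, 3.14]. Speed limits (rad/s): [2.57, 2.57, 3.14, 3.14, 3.14, 3.14].

## Interface

Orientations are given as a 3x3 rotation matrix whose columns are the frame's x, y, z axes.
In Python, from rig import arm gives the robot as it stands.
- The arm moves only by the shell command python3 -m inch 'ROWS' [FORCE]. ROWS is JSON, one flat list of numbers, 5 for each row, row after row: the shift along the world's x, y, z in mm, then the turn about the world's z in rad, then the opening, from -1 (shut) to 1 (fully open). In form: [dx, dy, dz, turn, fingers, dx, dy, dz, turn, fingers, ...]. A call has 1 to 12 rows; each row shifts and turns the commanded pose from where the row before left it; what a row does not reach is not made up. A row lasts 1/8 s, in which the tool goes at most 62.5 mm and 10.7 degrees, less where a joint would pass 70% of its speed; a pose out of reach is approached as far as the arm can. A call with a gripper value outside its range is refused whole. The fingers move at their own pace and stop on an object; FORCE is the grip in N (left out, the last holds). Time passes only in rows, so rows that do not move let the fingers close. It gives the time, the measured TCP pose, the force and the opening at its end, in the units of the state.
- arm.observe(): the state, without advancing time (a new reading comes with each control period).
- arm.camera(name): name is "side" or "top" or "wrist"; returns the picture (480x640x3 uint8, red, green, blue); there is no depth.
- arm.get_calibration(name): a dict with "fov_y" (degrees; the focal length in pixels is half the picture's height over the tangent of half this angle, whatever the lens; pixels are square), "cx", "cy" (the principal point, pixels), "R" (3x3) and "t" (3): a world point X has camera coordinates R X + t; the wrist camera has in their place "tool_from_camera" (4x4, takes a point from camera to tool coordinates, whose origin is the TCP and whose axes are the tool frame's). Camera axes: x right, y down, z forward; pixel columns grow to the right and rows downward; lengths in m; the calibration is good to about 2 mm. A picture is of the moment at which its call begins: read the wrist's pose just before it. get_calibration takes no time and is no camera call.
- arm.close_job(): hands the job in, once; it reports no verdict.
The state is a dict: "time_s": time; "joint_positions": joint angles; "qvel": joint speeds; "joint_torque": joint torques, N m; "tcp_pos": TCP position; "eef_rot": TCP orientation; "contact_force": force on the tool from outside, world axes, zero at the start; "wrist_torque": the same for the moment, N m; "gripper_width": finger opening in m.
Only numpy, scipy, OpenCV 4.12 (cv2) and the standard library are available. Lean on these libraries where they do the work, as an engineer would, in place of code of your own. Each camera call takes 0.05 s, during which the arm holds its last target.

## Task

Only one of the four bays in the two white drop boxes is empty; a container blocks the flap of each of the others from below. With a fingertip, press the front half of the metal flaps gently, one after another, until you find the one that rocks instead of stopping at once, then push that flap's front edge down into the bay until it stands fully open, and leave it so. Pinch and lift nothing, and leave the things standing around where they are.

Things in the scene. Friction and masses are not known exactly. Their poses are not given: they have to be found in the camera images.
- box_left: Fixed two-bay drop box of white laminate, 100 (x) x 200 (y) x 80 mm tall, on the robot's left; origin at the centre of its underside, z up, -x is its front (towards the robot), y along its row of two flaps. The flaps lie flush with its top, centres 47 mm either side of its middle. Each covers a bay 78 (x) x 84 (y) mm; an empty one is clear down to about 11 mm above the worktop.
- box_right: Fixed two-bay drop box of white laminate, 100 (x) x 200 (y) x 80 mm tall, on the robot's right; origin at the centre of its underside, z up, -x is its front (towards the robot), y along its row of two flaps. The flaps lie flush with its top, centres 47 mm either side of its middle. Each covers a bay 78 (x) x 84 (y) mm; an empty one is clear down to about 11 mm above the worktop.
- flap_1 (a joint): Tilt of the flap over the left bay of the left box, rad: 0 flush, positive with its front (robot-side) edge down in the bay; stops at 1.2 (fully open) and -0.1. A stiff pivot lets it stay where it is left; about 1.5 N at the press point moves it. Over an occupied bay it stops at 0.03 to 0.05 (about 2 mm down at the edge). Which bay is empty differs each time and cannot be seen.
- flap_1_press (a point): Point on the top of the flap over the left bay of the left box where to press it: on its middle line, 20 mm behind its front edge, 30 mm in front of its pivot line, which runs along the box's y; moves with the flap. The flap is a metal plate 74 (x) x 80 (y) x 5 mm. Its axes are the box's while it is flush.
- flap_2 (a joint): Tilt of the flap over the right bay of the left box, rad: 0 flush, positive with its front (robot-side) edge down in the bay; stops at 1.2 (fully open) and -0.1. A stiff pivot lets it stay where it is left; about 1.5 N at the press point moves it. Over an occupied bay it stops at 0.03 to 0.05 (about 2 mm down at the edge). Which bay is empty differs each time and cannot be seen.
- flap_2_press (a point): Point on the top of the flap over the right bay of the left box where to press it: on its middle line, 20 mm behind its front edge, 30 mm in front of its pivot line, which runs along the box's y; moves with the flap. The flap is a metal plate 74 (x) x 80 (y) x 5 mm. Its axes are the box's while it is flush.
- flap_3 (a joint): Tilt of the flap over the left bay of the right box, rad: 0 flush, positive with its front (robot-side) edge down in the bay; stops at 1.2 (fully open) and -0.1. A stiff pivot lets it stay where it is left; about 1.5 N at the press point moves it. Over an occupied bay it stops at 0.03 to 0.05 (about 2 mm down at the edge). Which bay is empty differs each time and cannot be seen.
- flap_3_press (a point): Point on the top of the flap over the left bay of the right box where to press it: on its middle line, 20 mm behind its front edge, 30 mm in front of its pivot line, which runs along the box's y; moves with the flap. The flap is a metal plate 74 (x) x 80 (y) x 5 mm. Its axes are the box's while it is flush.
- flap_4 (a joint): Tilt of the flap over the right bay of the right box, rad: 0 flush, positive with its front (robot-side) edge down in the bay; stops at 1.2 (fully open) and -0.1. A stiff pivot lets it stay where it is left; about 1.5 N at the press point moves it. Over an occupied bay it stops at 0.03 to 0.05 (about 2 mm down at the edge). Which bay is empty differs each time and cannot be seen.
- flap_4_press (a point): Point on the top of the flap over the right bay of the right box where to press it: on its middle line, 20 mm behind its front edge, 30 mm in front of its pivot line, which runs along the box's y; moves with the flap. The flap is a metal plate 74 (x) x 80 (y) x 5 mm. Its axes are the box's while it is flush.
- lab_timer: small white timer, 64x62x20 mm, lying between the two boxes. A bystander, loose; origin at the centre of its underside.
- glass_jar: clear glass jar, 68 mm across, 103 mm tall, behind the gap between the boxes. A bystander, loose; origin at the centre of its underside.
- marker_1: pen-like marker with black cap, 131 mm long, lying in front of the gap between the boxes. A bystander, loose; origin at the centre of its underside.
- forceps: steel forceps, 116 mm long, lying in front of the right box. A bystander, loose; origin at the centre of its underside.
- petri_dish_0: petri dish, 88 mm across, 16 mm tall, in front of the left box. A bystander, loose; origin at the centre of its underside.
- reagent_small_1: small white bottle with red cap, 45 mm across, 78 mm tall, left of the left box. A bystander, loose; origin at the centre of its underside.
- tape_roll: roll of tape lying flat, 67 mm across, 19 mm tall, right of the right box. A bystander, loose; origin at the centre of its underside.

How it is judged:
By the outcome, as a careful person would: the job done as asked, in the order asked, and still so for the second after the job is handed in, with the robot touching nothing.
It also fails if it takes over 64 s, if anything falls off the work surface, if the arm or the gripper's body presses on something with over 40 N, if the wrist force passes 120 N, or if a joint passes its speed limit or range.

## Working session

There is one attempt and no reset: what is moved stays moved. The work goes in short steps, Python scripts to look and compute and a shell command to move; the robot and the scene stay as the last step left them, time stands still between calls to the robot, and variables do not carry over. Pictures are saved under pics/ and viewed, and the job is handed in when it is done.

```bash
mkdir -p pics
python3 - <<'E'
from rig import arm
import cv2,numpy as np
s=arm.observe();print(s['time_s'],s['tcp_pos'],s['eef_rot'],s['contact_force'],s['gripper_width'],arm.finger_overhang)
for n in ['top','side']:
    im=arm.camera(n);cv2.imwrite(f'pics/{n}0.png',im[:,:,::-1]);print(n,arm.get_calibration(n))
print(arm.get_calibration('wrist'))
E
```

```text
0.0 [ 0.14832589 -0.50293143  0.23843936] [[ 2.82845863e-01 -9.59165215e-01 -5.54959648e-04]
 [-9.59163351e-01 -2.82846407e-01  1.89099275e-03]
 [-1.97074281e-03 -2.56252076e-06 -9.99998058e-01]] [-0.59261498 -0.2124061  -0.76558344] 0.08560123923426381 0.008
top {'fov_y': 56.550617931785155, 'cx': 328.3305304611641, 'cy': 241.51207801657915, 'R': array([[ 9.90409491e-04, -9.99990168e-01,  4.32243784e-03],
       [-9.96958970e-01, -1.32420202e-03, -7.79169957e-02],
       [ 7.79219534e-02, -4.23212345e-03, -9.96950479e-01]]), 't': array([-0.02324785,  0.56188985,  1.40571658])}
side {'fov_y': 48.47911544361721, 'cx': 315.32522772947556, 'cy': 235.48437000157034, 'R': array([[ 9.99889165e-01,  1.12792451e-02, -9.71782652e-03],
       [-1.45833845e-04, -6.45270100e-01, -7.63954499e-01],
       [-1.48874529e-02,  7.63871243e-01, -6.45196937e-01]]), 't': array([-0.53713492,  0.06440513,  1.40084965])}
{'fov_y': 63.681653544032066, 'cx': 318.6301225065935, 'cy': 240.70542354330865, 'tool_from_camera': array([[ 9.99999227e-01,  1.23186703e-03, -1.68303169e-04,
         1.03481913e-03],
       [-1.11828303e-03,  9.50321407e-01,  3.11268328e-01,
        -8.03371142e-02],
       [ 5.43383296e-04, -3.11267900e-01,  9.50322050e-01,
        -1.34636464e-01],
       [ 0.00000000e+00,  0.00000000e+00,  0.00000000e+00,
         1.00000000e+00]])}
```

View pics/top0.png

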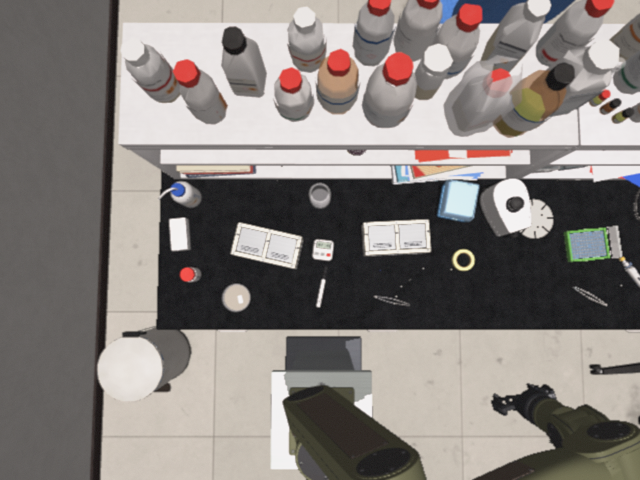

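View pics/side0.png

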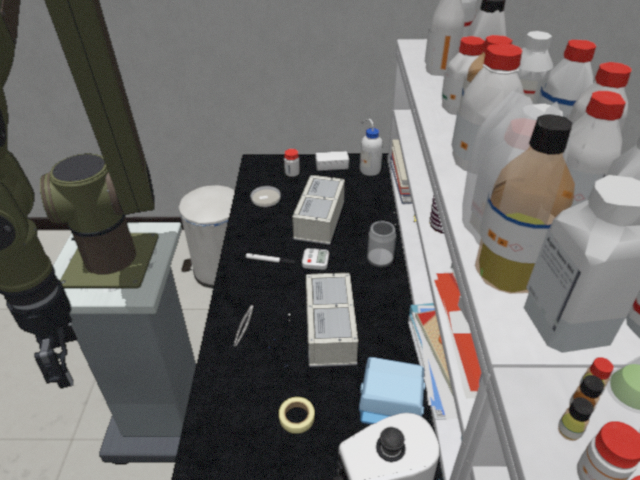

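The top view shows the left box near (267,245), tilted, and the right box near (397,238). I'll zoom in on both.

Run:
```python
import cv2,numpy as np
a=cv2.imread('pics/top0.png');b=cv2.imread('pics/side0.png')
c=cv2.resize(a[210:280,220:440],None,fx=3.6,fy=3.6,interpolation=cv2.INTER_CUBIC)
d=cv2.resize(b[170:370,230:430],(300,300),interpolation=cv2.INTER_CUBIC)
cv2.imwrite('pics/ztop.png',c)
cv2.imwrite('pics/zside.png',cv2.resize(b[170:370,230:430],(600,600),interpolation=cv2.INTER_CUBIC))
```

```text
(no output)
```

View pics/ztop.png

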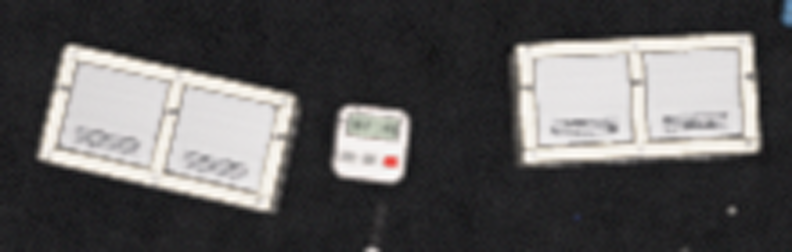

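View pics/zside.png

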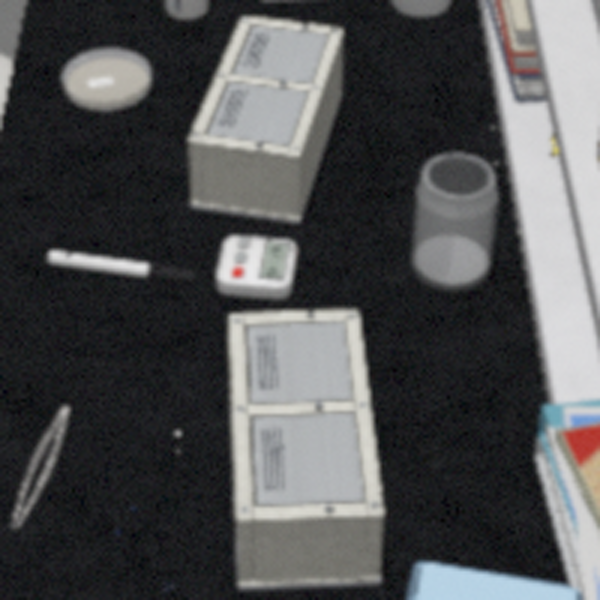

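```bash
cat > h.py <<'E'
from rig import arm
import cv2,numpy as np
def K(c):
    f=240/np.tan(np.radians(c['fov_y']/2)); return f
def ray(n,uv,z):
    c=arm.get_calibration(n);f=K(c);uv=np.atleast_2d(uv).astype(float)
    d=np.c_[(uv[:,0]-c['cx'])/f,(uv[:,1]-c['cy'])/f,np.ones(len(uv))]@c['R']
    o=-c['R'].T@c['t'];return o+d*((z-o[2])/d[:,2])[:,None]
def proj(n,X):
    c=arm.get_calibration(n);f=K(c);p=np.atleast_2d(X)@c['R'].T+c['t']
    return np.c_[f*p[:,0]/p[:,2]+c['cx'],f*p[:,1]/p[:,2]+c['cy']]
E
python3 - <<'E'
from h import *
for n,rois in [('top',[(225,215,85,60),(355,215,85,50)]),('side',[(285,170,65,80),(295,265,70,105)])]:
    im=cv2.imread(f'pics/{n}0.png')
    for x,y,w,h in rois:
        S=8
        r=cv2.resize(im[y:y+h,x:x+w],None,fx=S,fy=S,interpolation=cv2.INTER_CUBIC)
        g=r.min(2)
        t=150 if n=='top' else 150
        cs,_=cv2.findContours(((g>t)*255).astype(np.uint8),cv2.RETR_EXTERNAL,cv2.CHAIN_APPROX_NONE)
        c=max(cs,key=cv2.contourArea)[:,0]
        c=(c+.5)/S-.5+[x,y]
        P=ray(n,c,0.08)
        (cx,cy),sz,a=cv2.minAreaRect((P[:,:2]*1000).astype(np.float32))
        bx=cv2.boxPoints(((cx,cy),sz,a))
        hull=cv2.convexHull((P[:,:2]*1000).astype(np.float32))
        print(n,cx,cy,sz,a,'\n',bx.round(0).tolist())
        # flap: bluish
        b=r.astype(int);m=((b[:,:,0]-b[:,:,2]>3)&(g>120)).astype(np.uint8)*255
        m=cv2.morphologyEx(m,cv2.MORPH_OPEN,np.ones((5,5)))
        m=cv2.morphologyEx(m,cv2.MORPH_CLOSE,np.ones((15,15)))
        cs,_=cv2.findContours(m,cv2.RETR_EXTERNAL,cv2.CHAIN_APPROX_NONE)
        for c in sorted(cs,key=cv2.contourArea)[-2:]:
            c=(c[:,0]+.5)/S-.5+[x,y];P=ray(n,c,0.08)
            print('  flap',cv2.minAreaRect((P[:,:2]*1000).astype(np.float32)))
E
```

```text
top 546.5059204101562 168.59127807617188 (203.06057739257812, 101.9577865600586) 77.26435089111328 
 [[474.0, 81.0], [574.0, 58.0], [619.0, 256.0], [519.0, 279.0]]
top 572.2520751953125 -232.41552734375 (102.94161987304688, 203.32176208496094) 2.9042937755584717 
 [[516.0, -133.0], [526.0, -337.0], [629.0, -331.0], [619.0, -128.0]]
side 546.9192504882812 168.95675659179688 (203.82289123535156, 100.7021255493164) 77.23100280761719 
 [[475.0, 81.0], [574.0, 58.0], [619.0, 257.0], [520.0, 279.0]]
  flap ((557.13330078125, 212.04486083984375), (81.84575653076172, 70.90818786621094), 77.98251342773438)
  flap ((536.8284912109375, 123.22134399414062), (76.05257415771484, 72.72480010986328), 77.77862548828125)
side 572.6647338867188 -232.07110595703125 (100.78573608398438, 202.36801147460938) 2.9367780685424805 
 [[517.0, -134.0], [528.0, -336.0], [628.0, -331.0], [618.0, -128.0]]
  flap ((571.268310546875, -188.70852661132812), (72.48487091064453, 84.41690826416016), 2.8747265338897705)
  flap ((575.6756591796875, -279.3616027832031), (72.42491149902344, 79.08193969726562), 3.6712162494659424)
```

Both views agree to under 1 mm. The left box is at (546.7, 168.8) with yaw -12.75°, and the right box at (572.5, -232.2) with yaw +2.9°. The press points in mm are:

| Flap | x | y |
|---|---|---|
| flap_4 | 558 | -280 |
| flap_3 | 553 | -186 |
| flap_2 | 520 | 127 |
| flap_1 | 540 | 218 |

I'll shut the fingers and go to flap_4 first.

```bash
python3 -m inch '[40,20,0,-0.08,-1, 41,22,0,-0.08,-1, 41,22,0,-0.076,-1, 41,22,0,0,-1, 41,22,0,0,-1, 41,22,0,0,-1, 41,22,0,0,-1, 41,23,0,0,-1, 41,24,0,0,-1, 41,24,0,0,-1, 0,0,0,0,-1]' 20
```

```text
time_s: 1.48
tcp_pos: [0.5599, -0.2785, 0.2381]
eef_rot: [[0.055, -0.998, -0.0], [-0.998, -0.055, 0.001], [-0.001, 0.0, -1.0]]
contact_force: [-0.5, 0.7, 0.7]
gripper_width: -0.0003
```

```bash
python3 -m inch '[-2,-1.5,-35,0,-1, 0,0,-40,0,-1, 0,0,-40,0,-1, 0,0,-23,0,-1, 0,0,0,0,-1, 0,0,0,0,-1]'
python3 - <<'E'
from h import *
for n in ['wrist','side']: cv2.imwrite(f'pics/{n}1.png',arm.camera(n)[:,:,::-1])
E
```

```text
time_s: 2.22
tcp_pos: [0.5556, -0.2827, 0.1023]
eef_rot: [[0.05, -0.999, 0.001], [-0.999, -0.05, -0.001], [0.001, -0.001, -1.0]]
contact_force: [0.5, 0.2, 0.7]
gripper_width: -0.0
```

View pics/wrist1.png

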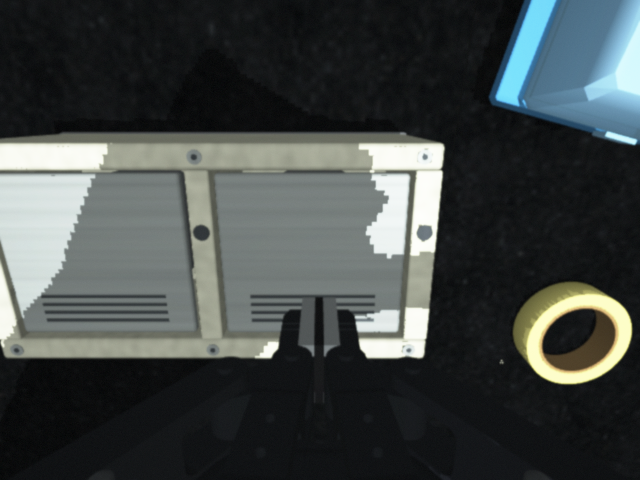

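View pics/side1.png

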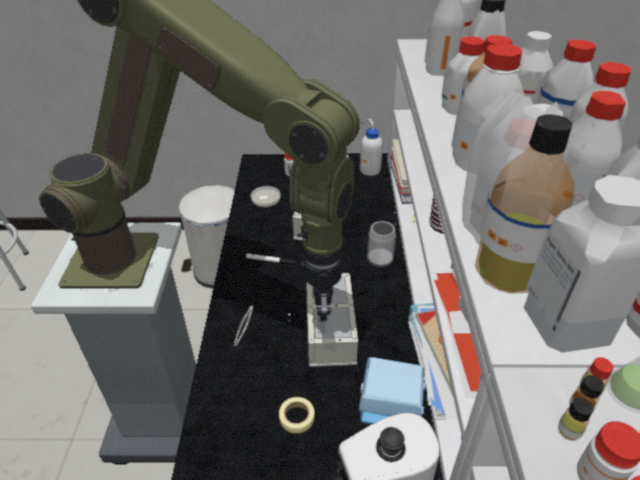

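The wrist view shows the fingertips at (319,297), on flap_4's front half over the label lines and close to the press point. Its pivot screws are at (200,232) and (424,232). I'll press slowly.

```bash
python3 -m inch '[1,2,-4,0,-1, 0,0,-4,0,-1, 0,0,-3,0,-1, 0,0,0,0,-1, 0,0,0,0,-1]'; for i in 1; do python3 -m inch '[0,0,-2,0,-1,0,0,0,0,-1,0,0,0,0,-1]'; done
```

```text
time_s: 2.95
tcp_pos: [0.5565, -0.2801, 0.0903]
eef_rot: [[0.051, -0.999, -0.0], [-0.999, -0.051, -0.0], [0.0, 0.0, -1.0]]
contact_force: [-0.7, -0.2, 0.1]
gripper_width: -0.0001
time_s: 3.32
tcp_pos: [0.5565, -0.2801, 0.0883]
eef_rot: [[0.051, -0.999, -0.0], [-0.999, -0.051, -0.0], [0.0, 0.0, -1.0]]
contact_force: [0.9, -0.8, 0.4]
gripper_width: -0.0002
```

```bash
python3 -m inch '[0,0,-1.5,0,-1,0,0,0,0,-1,0,0,0,0,-1]';python3 -m inch '[0,0,-1.5,0,-1,0,0,0,0,-1,0,0,0,0,-1]'
```

```text
time_s: 3.7
tcp_pos: [0.5567, -0.2802, 0.0872]
eef_rot: [[0.051, -0.999, 0.0], [-0.999, -0.051, -0.0], [0.0, -0.0, -1.0]]
contact_force: [-0.1, -1.0, 3.3]
gripper_width: 0.0003
time_s: 4.08
tcp_pos: [0.5567, -0.2802, 0.087]
eef_rot: [[0.051, -0.999, 0.001], [-0.999, -0.051, -0.001], [0.001, -0.001, -1.0]]
contact_force: [-3.6, 0.7, 11.6]
gripper_width: 0.0002
```

Run:
```python
from h import *
for i in range(3):
    arm.camera('wrist'); s=arm.observe();print(s['tcp_pos'],s['contact_force'],s['wrist_torque'])
```

```text
[ 0.55670251 -0.28017962  0.08706368] [-3.45941705  1.65585431 11.19121418] [0.26092526 0.6411139  0.02448083]
[ 0.55668795 -0.28015576  0.08705018] [-3.20120662  1.49924829 10.7878688 ] [0.24820337 0.58641744 0.09560151]
[ 0.55669624 -0.28018615  0.08707527] [-4.37452603  1.09401571 11.37442575] [ 0.313958    0.61100326 -0.00411243]
```

The contact began at TCP z of about 88 mm. Flap_4 stopped after about 1 mm and the force rose to 11 N, so that bay is occupied. Next is flap_3.

```bash
python3 -m inch '[0,0,20,0,-1, -2,47,0,0,-1, -2,47,0,0,-1, 0,0,0,0,-1, 0,0,-9,0,-1, 0,0,-6,0,-1, 0,0,-1.5,0,-1, 0,0,0,0,-1, 0,0,0,0,-1]';python3 -m inch '[0,0,-2,0,-1,0,0,0,0,-1,0,0,0,0,-1]'
```

```text
time_s: 5.35
tcp_pos: [0.5527, -0.1864, 0.0889]
eef_rot: [[0.05, -0.999, 0.0], [-0.999, -0.05, -0.0], [0.0, -0.0, -1.0]]
contact_force: [0.4, -0.0, -0.7]
gripper_width: 0.0005
time_s: 5.72
tcp_pos: [0.5529, -0.1863, 0.0872]
eef_rot: [[0.051, -0.999, 0.001], [-0.999, -0.051, -0.001], [0.001, -0.001, -1.0]]
contact_force: [-0.7, -1.0, 2.1]
gripper_width: 0.0004
```

```bash
python3 -m inch '[0,0,-1.5,0,-1,0,0,0,0,-1,0,0,0,0,-1]'
```

```text
time_s: 6.1
tcp_pos: [0.5529, -0.1864, 0.0871]
eef_rot: [[0.051, -0.999, 0.002], [-0.999, -0.051, -0.001], [0.001, -0.002, -1.0]]
contact_force: [-3.0, 0.0, 11.7]
gripper_width: -0.0002
```

Flap_3 is blocked as well: 11.7 N with no travel. On to flap_2, raised to clear the things between the boxes.

```bash
python3 -m inch '[0,0,50,0,-1, 0,0,40,0,-1, -6,45,0,-0.1,-1, -6,45,0,-0.1,-1, -6,45,0,-0.073,-1, -5,45,0,0,-1, -5,45,0,0,-1, -5,45,0,0,-1,0,43,0,0,-1,0,0,0,0,-1,0,0,0,0,-1]'
```

```text
time_s: 7.48
tcp_pos: [0.5059, 0.0074, 0.1753]
eef_rot: [[-0.047, -0.999, 0.003], [-0.994, 0.047, 0.101], [-0.101, 0.001, -0.995]]
contact_force: [0.1, -0.0, -0.6]
gripper_width: -0.0001
```

```bash
python3 -m inch '[0,0,0,0,-1,0,0,0,0,-1]'
python3 - <<'E'
from rig import arm
s=arm.observe();print(s['joint_positions'],s['qvel'])
E
```

```text
time_s: 7.72
tcp_pos: [0.5056, 0.007, 0.1753]
eef_rot: [[-0.048, -0.999, 0.003], [-0.994, 0.048, 0.101], [-0.101, 0.002, -0.995]]
contact_force: [1.1, -1.0, -0.4]
gripper_width: -0.0
[-0.04883834  0.26500475 -0.30892     0.99870199  0.10166806  3.14057043] [ 0.00185312 -0.00160544 -0.00105575  0.00155897  0.00102746 -0.00023553]
```

Joint 6 has reached its 3.14 limit. I'll turn the wrist back about 170°, which gives the same jaw line, before going on.

```bash
python3 -m inch '[0,0,0,0.17,-1,0,0,0,0.17,-1,0,0,0,0.17,-1,0,0,0,0.17,-1]';python3 -m inch '[0,0,0,0.18,-1,0,0,0,0.18,-1,0,0,0,0.18,-1,0,0,0,0.18,-1,0,0,0,0.18,-1,0,0,0,0.18,-1,0,0,0,0.18,-1,0,0,0,0.18,-1,0,0,0,0.18,-1,0,0,0,0.18,-1,0,0,0,0.18,-1,0,0,0,0,-1]'
```

```text
time_s: 8.22
tcp_pos: [0.5056, 0.0071, 0.1753]
eef_rot: [[0.592, -0.803, -0.062], [-0.799, -0.595, 0.081], [-0.102, 0.002, -0.995]]
contact_force: [-0.3, 0.0, 0.1]
gripper_width: 0.0003
time_s: 9.72
tcp_pos: [0.5053, 0.0074, 0.1754]
eef_rot: [[0.504, 0.862, -0.05], [0.858, -0.506, -0.089], [-0.102, 0.002, -0.995]]
contact_force: [0.1, 0.1, 0.0]
gripper_width: -0.0001
```

The 0.1 rad sideways tilt it picked up at the limit stays. That's harmless for pressing. I'll finish the turn and go over flap_2.

```bash
python3 -m inch '[2,40,0,0.154,-1,6,40,0,0.154,-1,6,40,0,0,-1,0,0,-35,0,-1,0,0,-35,0,-1,0,0,0,0,-1,0,0,0,0,-1]'
python3 - <<'E'
from h import *
print(arm.observe()['joint_positions'])
for n in ['wrist']: cv2.imwrite(f'pics/{n}2.png',arm.camera(n)[:,:,::-1])
E
```

```text
time_s: 10.6
tcp_pos: [0.5202, 0.1274, 0.1063]
eef_rot: [[0.22, 0.975, -0.02], [0.97, -0.221, -0.099], [-0.101, 0.003, -0.995]]
contact_force: [0.5, 0.1, 1.0]
gripper_width: -0.0
[ 0.29234355  0.40111807 -0.29972091  0.91762111 -0.08953992  0.51703769]
```

View pics/wrist2.png

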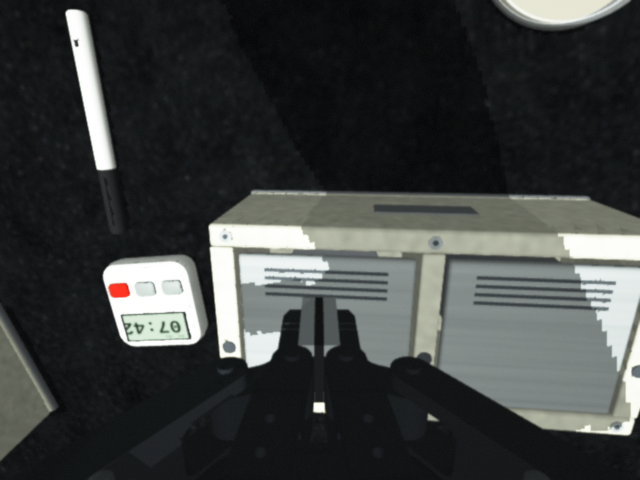

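The wrist view now looks from behind the box. The fingertips are at (319,298), close to the middle line of flap_2 (237–418) and in its front half. Pressing.

```bash
python3 -m inch '[0,0,-9,0,-1, 0,0,-6,0,-1, 0,0,0,0,-1, 0,0,0,0,-1]';python3 -m inch '[0,0,-2,0,-1,0,0,0,0,-1,0,0,0,0,-1]';python3 -m inch '[0,0,-1.5,0,-1,0,0,0,0,-1,0,0,0,0,-1]'
```

```text
time_s: 11.15
tcp_pos: [0.5194, 0.1274, 0.0904]
eef_rot: [[0.218, 0.976, -0.021], [0.971, -0.219, -0.1], [-0.102, 0.002, -0.995]]
contact_force: [0.1, -0.2, -0.4]
gripper_width: -0.0
time_s: 11.52
tcp_pos: [0.5195, 0.1275, 0.0884]
eef_rot: [[0.218, 0.976, -0.021], [0.971, -0.219, -0.1], [-0.102, 0.002, -0.995]]
contact_force: [1.2, 0.4, 0.8]
gripper_width: -0.0
time_s: 11.9
tcp_pos: [0.5194, 0.1275, 0.0869]
eef_rot: [[0.218, 0.976, -0.021], [0.971, -0.219, -0.1], [-0.102, 0.002, -0.995]]
contact_force: [-0.5, -0.3, 0.6]
gripper_width: 0.0001
```

```bash
python3 -m inch '[0,0,-1.5,0,-1,0,0,0,0,-1,0,0,0,0,-1]';python3 -m inch '[0,0,-1.5,0,-1,0,0,0,0,-1,0,0,0,0,-1]'
```

```text
time_s: 12.28
tcp_pos: [0.5194, 0.1275, 0.0853]
eef_rot: [[0.218, 0.976, -0.021], [0.971, -0.219, -0.1], [-0.102, 0.002, -0.995]]
contact_force: [-0.7, 0.7, 1.4]
gripper_width: -0.0004
time_s: 12.65
tcp_pos: [0.5195, 0.1275, 0.0838]
eef_rot: [[0.218, 0.976, -0.021], [0.971, -0.219, -0.1], [-0.102, 0.002, -0.995]]
contact_force: [-1.0, -0.8, 0.5]
gripper_width: 0.0002
```

```bash
python3 -m inch '[0,0,-1.5,0,-1,0,0,-1.5,0,-1,0,0,0,0,-1,0,0,0,0,-1]'
python3 - <<'E'
from h import *
for n in ['wrist']: cv2.imwrite(f'pics/{n}3.png',arm.camera(n)[:,:,::-1])
for i in range(3): print(arm.observe()['contact_force']);arm.camera('side')
E
```

```text
time_s: 13.15
tcp_pos: [0.5194, 0.1275, 0.0808]
eef_rot: [[0.218, 0.976, -0.021], [0.971, -0.219, -0.1], [-0.102, 0.002, -0.995]]
contact_force: [0.4, 0.5, 0.7]
gripper_width: -0.0001
[ 1.140484   -0.11528529  0.2162576 ]
[-0.07632776  0.46500944  1.06068154]
[ 0.09864055 -0.1080826   1.25831815]
```

View pics/wrist3.png

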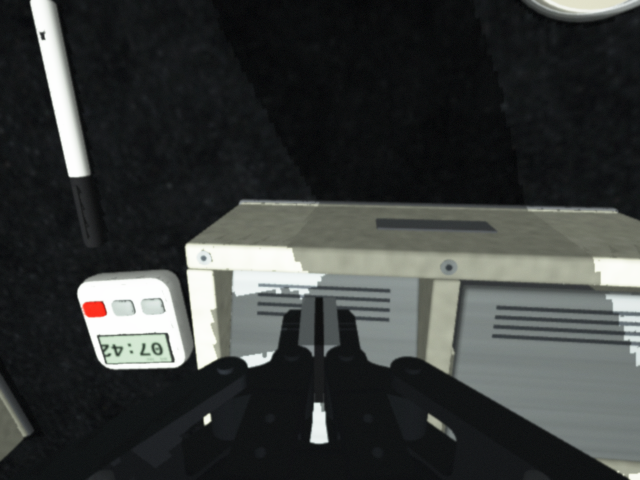

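Flap_2 is the empty bay: it has gone 7 mm down at about 1 N, and the picture shows its front edge (near row 275) sunk below the rim. I'll push it further, down first and then back towards the pivot.

```bash
python3 -m inch '[0,0,-2,0,-1,0,0,-2,0,-1,0,0,-2,0,-1,0,0,-2,0,-1,0,0,-2,0,-1,0,0,-2,0,-1,0,0,0,0,-1,0,0,0,0,-1]';python3 -m inch '[2,-0.4,0,0,-1,2,-0.4,0,0,-1,2,-0.5,0,0,-1,0,0,0,0,-1,0,0,0,0,-1]'
```

```text
time_s: 14.35
tcp_pos: [0.5192, 0.1274, 0.0686]
eef_rot: [[0.218, 0.976, -0.021], [0.971, -0.219, -0.1], [-0.102, 0.001, -0.995]]
contact_force: [-0.0, 0.1, -0.5]
gripper_width: 0.0
time_s: 14.98
tcp_pos: [0.5254, 0.1261, 0.0688]
eef_rot: [[0.218, 0.976, -0.021], [0.971, -0.219, -0.1], [-0.102, 0.002, -0.995]]
contact_force: [-2.0, 0.3, -0.4]
gripper_width: -0.0004
```

```bash
python3 -m inch '[2,-0.4,0,0,-1,2,-0.4,0,0,-1,0,0,0,0,-1,0,0,0,0,-1]';python3 - <<'E'
from h import *
for n in ['side','wrist']:
  im=arm.camera(n)[:,:,::-1]
  if n=='side': im=cv2.resize(im[150:270,260:380],(600,600),interpolation=cv2.INTER_CUBIC)
  cv2.imwrite(f'pics/{n}4.png',im)
E
```

```text
time_s: 15.48
tcp_pos: [0.5295, 0.1253, 0.0688]
eef_rot: [[0.218, 0.976, -0.021], [0.971, -0.219, -0.1], [-0.102, 0.002, -0.995]]
contact_force: [-3.5, -0.4, -0.0]
gripper_width: -0.0003
```

View pics/wrist4.png

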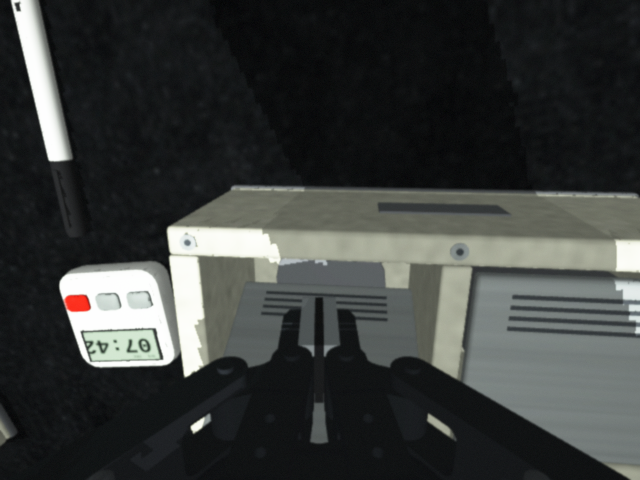

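View pics/side4.png

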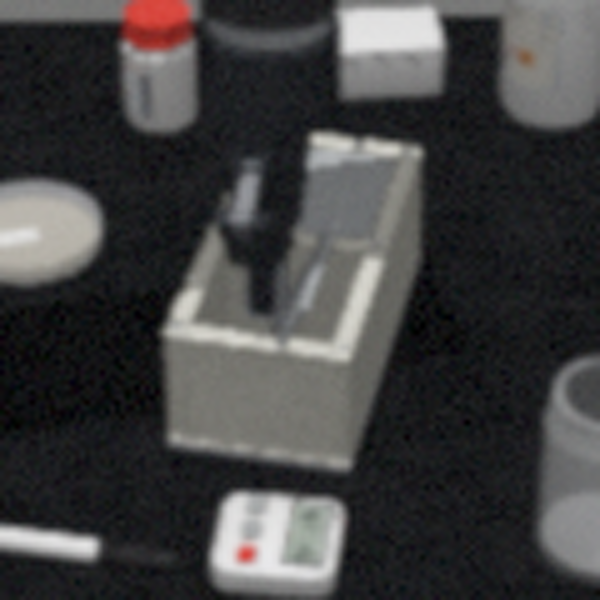

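The bay is open and empty, and the back edge of the flap has risen. I'll keep sweeping until the force shows the end stop.

```bash
for i in 1; do python3 -m inch '[2,-0.45,0,0,-1,0,0,0,0,-1]'; done; python3 -m inch '[2,-0.45,0,0,-1,0,0,0,0,-1]'|sed -n '2p;6p'
python3 - <<'E'
from rig import arm
s=arm.observe();print(s['tcp_pos'],s['contact_force'])
E
```

```text
time_s: 15.82
tcp_pos: [0.5308, 0.125, 0.0687]
eef_rot: [[0.218, 0.976, -0.022], [0.971, -0.219, -0.099], [-0.102, 0.0, -0.995]]
contact_force: [-5.7, 1.5, 1.4]
gripper_width: -0.0003
tcp_pos: [0.5309, 0.1249, 0.0686]
[0.53087629 0.12493237 0.06859796] [-8.39897268  1.68199802  3.70202061]
```

```bash
python3 -m inch '[-5,1.1,0,0,-1,-5,1.1,0,0,-1,0,0,20,0,-1,0,0,40,0,-1,0,0,50,0,-1,-40,0,40,0,-1,-50,-45,0,0,-1,-50,-50,0,0,-1,-40,-50,0,0,-1,0,0,0,0,-1]';python3 - <<'E'
from h import *
for n in ['side','wrist','top']:
  im=arm.camera(n)[:,:,::-1]; cv2.imwrite(f'pics/{n}5r.png',im)
  if n=='side': im=cv2.resize(im[150:270,260:380],(600,600),interpolation=cv2.INTER_CUBIC)
  if n=='top': im=cv2.resize(im[210:280,220:320],(800,560),interpolation=cv2.INTER_CUBIC)
  cv2.imwrite(f'pics/{n}5.png',im)
E
```

```text
time_s: 17.32
tcp_pos: [0.351, -0.0105, 0.2192]
eef_rot: [[0.223, 0.975, -0.02], [0.97, -0.223, -0.101], [-0.103, 0.003, -0.995]]
contact_force: [0.9, 0.2, 0.3]
gripper_width: -0.0
```

View pics/side5.png

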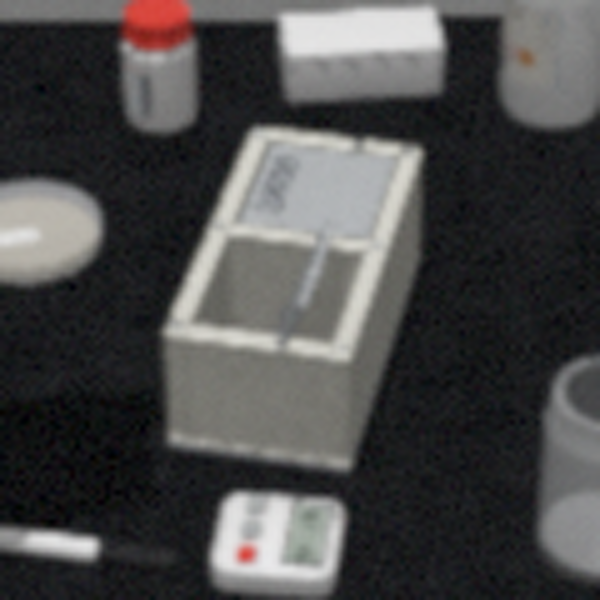

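View pics/top5.png

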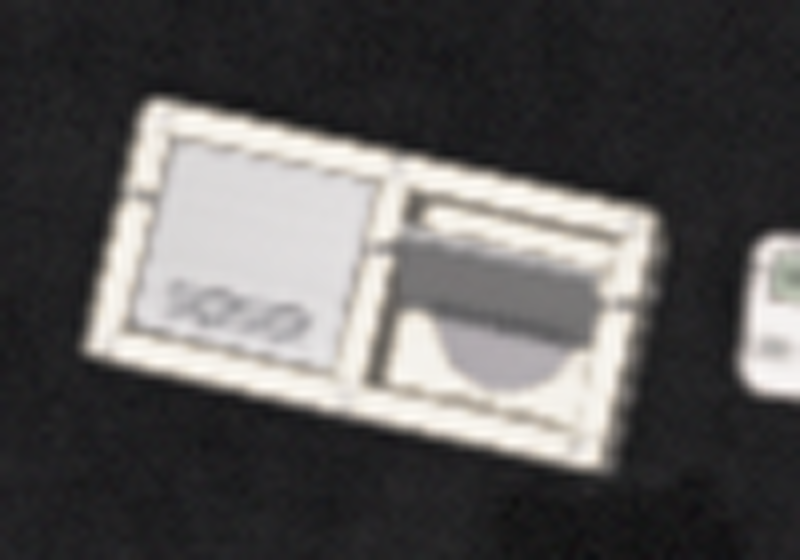

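View pics/wrist5.png

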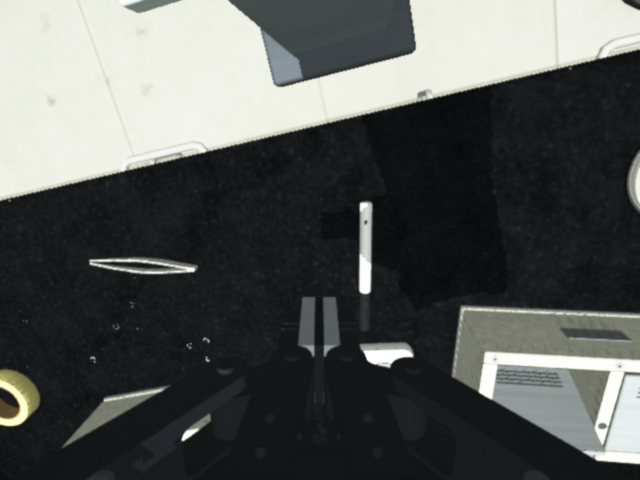

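Run:
```python
from h import *
ex=np.array([.9753,-.2207,0]);ey=np.array([.2207,.9753,0]);c=np.array([.5467,.1688,0])
for th in (1.0,1.1,1.2):
  p=c+ex*.013-ey*.047+[0,0,.0775]
  u=-ex*np.cos(th)-np.array([0,0,np.sin(th)]); nn=-ex*np.sin(th)+np.array([0,0,np.cos(th)])
  out=[]
  for r in (.05,-.024):
    for t in (.0025,-.0025):
      for y in (.04,-.04):
        q=proj('top',p+u*r+nn*t+ey*y)[0]; out.append(((q-[220,210]+.5)*8).round(0).astype(int).tolist())
  print(th,out)
im=cv2.imread('pics/top5.png')
# profile along box x through flap middle
a=proj('top',c-ey*.047-ex*.037+[0,0,.08])[0];b=proj('top',c-ey*.047+ex*.037+[0,0,.08])[0]
a=(a-[220,210]+.5)*8;b=(b-[220,210]+.5)*8;print(a,b)
for k in np.linspace(0,1,26):
  q=a+(b-a)*k;print(q.round().astype(int),im[int(q[1]),int(q[0])])
```

```text
1.0 [[394, 335], [592, 379], [398, 325], [595, 369], [398, 222], [604, 269], [401, 212], [607, 259]]
1.1 [[398, 325], [595, 369], [401, 314], [598, 359], [396, 228], [602, 275], [399, 217], [605, 264]]
1.2 [[401, 314], [598, 359], [404, 303], [601, 347], [394, 234], [601, 280], [398, 222], [604, 269]]
[468.97280952 404.60051211] [513.37742643 216.57893908]
[469 405] [158 169 178]
[471 397] [188 201 209]
[473 390] [219 227 233]
[474 382] [197 201 207]
[476 375] [176 173 178]
[478 367] [175 170 175]
[480 359] [175 171 175]
[481 352] [174 170 176]
[483 344] [176 171 177]
[485 337] [168 164 170]
[487 329] [140 137 142]
[489 322] [106 104 106]
[490 314] [101 101 102]
[492 307] [116 116 117]
[494 299] [116 116 118]
[496 292] [115 115 118]
[497 284] [117 117 120]
[499 277] [118 118 120]
[501 269] [116 116 116]
[503 262] [136 136 138]
[504 254] [177 177 180]
[506 247] [194 202 208]
[508 239] [221 231 236]
[510 232] [238 246 250]
[512 224] [197 207 213]
[513 217] [141 153 161]
```

Run:
```python
from h import *
a=cv2.imread('pics/side0.png');b=cv2.imread('pics/side5r.png')
d=cv2.GaussianBlur(cv2.absdiff(a,b).max(2),(3,3),0)
for n,(x,y,w,h) in dict(timer=(298,245,34,28),jar=(362,215,38,55),dish=(248,183,36,26),bottle=(280,146,24,32),tape=(274,394,44,42),forceps=(228,300,30,50),marker=(243,250,55,16)).items(): print(n,d[y:y+h,x:x+w].max(),d[y:y+h,x:x+w].mean().round(1))
print(arm.observe()['contact_force'])
arm.close_job()
```

```text
timer 10 3.6
jar 11 4.2
dish 12 3.8
bottle 10 3.8
tape 13 4.3
forceps 14 5.7
marker 71 13.3
[ 0.19506694 -0.48880997  0.70108603]
the job is handed in; nothing more can be done
```

Run:
```python
import cv2,numpy as np
for v,(x,y,w,h) in {'side':(238,245,70,25),'top':(305,260,35,55)}.items():
  for n in ('0','5r'):
    im=cv2.imread(f'pics/{v}{n}.png')[y:y+h,x:x+w].min(2); ys,xs=np.where(im>130);print(v,n,len(xs),xs.mean() if len(xs) else 0,ys.mean() if len(ys) else 0,im.max())
a=np.hstack([cv2.imread(f'pics/side{n}.png')[225:285,225:345] for n in('0','5r')]);cv2.imwrite('pics/m.png',cv2.resize(a,None,fx=3.3,fy=3.3))
```

```text
side 0 228 39.68421052631579 12.421052631578947 228
side 5r 190 44.47894736842105 12.74736842105263 227
top 0 122 15.631147540983607 31.237704918032787 244
top 5r 73 16.89041095890411 25.561643835616437 243
```

View pics/m.png

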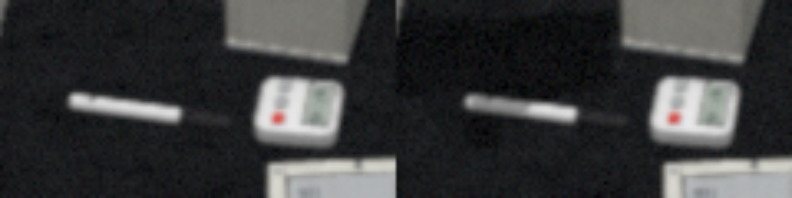

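The empty bay was the right bay of the left box. Its flap (flap_2) now stands fully open, and I handed the job in after about 17.5 s.

**Finding the bay:** I pressed flap_4, then flap_3, then flap_2 with the shut fingertips. Flaps 4 and 3 stopped after about 1 mm as the force rose to about 12 N. Flap_2 gave way at about 1 N, so I did not press flap_1.

**Opening it:** I pushed flap_2's front half down into the bay, then back towards its pivot until the force rose to 8.4 N at the end stop. The arm then withdrew.

**Last checks:**
- **Flap angle:** after the arm had withdrawn, both edges of the flap in the top picture matched a tilt of about 1.2 rad, the fully open stop.
- **Contact:** the force reading was about zero with the arm clear.
- **Things around:** six of the seven showed no change in the side picture. The marker was flagged as different, but a closer look after handing in showed the arm's shadow on part of it; it lies where it was.

**What went wrong:** on the way to the left box, joint 6 reached the end of its range. I turned the wrist back about 170°. That left the tool tilted by about 0.1 rad for the rest of the job, with no visible effect on the result.

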